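# Stop the charge and draw out the large battery pack's tray

### The arm

A 6-joint arm with a two-finger parallel gripper is mounted at the origin on the work surface. World frame = base frame: x ahead of the robot, y to its left, z up, the work surface at z = 0. Lengths are in m, angles in rad, forces in N, time in s.
With the tool pointing down it reaches from about 0.275 to 0.85 m from the base axis. Payload 5.2 kg.
Tool frame: the origin (TCP) lies on the front face of the gripper's body, between the roots of the fingers; the fingertips stand 73 mm ahead of it and the grasp point (between the pads) lies arm.tcp_to_grasp ahead of it (arm.tcp_to_grasp is the distance from the TCP to the grasp point, in m); z points along the fingers, y is the direction in which the jaws open and shut (so a half turn about z gives the same grasp; the last joint's range is limited). The gripper opens to 85 mm and grips with 20 to 120 N. Pads are 22 mm wide; open, the fingers measure 114 mm over their backs; the gripper's body (76 mm by 85 mm) begins 54 mm behind the grasp point. The pads swing forward as they close: fully open they stand 13 mm farther back than shut.
Start: joints at [-1.347, 0.259, 1.535, -0, 1.348, -0.203], TCP at [0.228, -0.501, 0.304] pointing down, gripper open.
Joint ranges: [-3.14, 3.14], [-0.91, 2.08], [0.19, 2.58], [-1.22, 4.36], [0.22, 2.71], [-3.12, 3.12]. Speed limits (rad/s): [2.57, 2.57, 3.14, 3.14, 3.14, 3.14].

### API

Orientations are given as a unit quaternion [w, x, y, z].
In Python, from station import arm gives the robot as it stands.
- The arm moves only by the tool step_arm, never from a script. Its argument "motion" is a list of rows, each a list of 3 entries, a list of its own where there are three numbers: the finger opening in cm, from 0 to 8.54, then the shift along the tool's x, y, z in cm, then the turn about the tool's z in degrees. In form: [[fingers, [x, y, z], turn], ...]. A call has 1 to 8 rows; each row is the pose to reach, as a shift and turn from the pose commanded when the call began, along the tool's axes at that moment; what a row does not reach only later rows make up. A row lasts 1/12 s, in which the tool goes at most 41.7 mm and 7.16 degrees, less where a joint would pass 70% of its speed; a pose out of reach is approached as far as the arm can. A call with a gripper value outside its range is refused whole. The fingers move at their own pace and stop on an object; "squeeze" is the grip in N (left out, the last holds). Time passes only in rows, so rows that repeat a pose let the fingers close. It gives the time, the measured TCP pose, the force and the opening at its end, in the units of the state.
- arm.get_state(): the state, without advancing time (a new reading comes with each control period).
- arm.capture(name): name is "scene" or "side" or "wrist"; returns the picture (384x512x3 uint8, red, green, blue); there is no depth.
- arm.camera_info(name): a dict with "K" (3x3 intrinsics, pixels), "D" ([k1, k2, p1, p2, k3] as OpenCV has them; the pictures are not rectified), "xyz" and "orientation" of the camera in the world. Camera axes: x right, y up, looking along -z (the intrinsics and any distortion apply to the point x, -y, -z); pixel columns grow to the right and rows downward; lengths in m; the calibration is good to about 2 mm. A picture is of the moment at which its call begins: read the wrist's pose just before it. camera_info takes no time and is no camera call; for the wrist camera it gives the pose at the moment of the call.
- arm.sign_off(): hands the job in, once; it reports no verdict.
The state is a dict: "time_s": time; "q": joint angles; "qvel": joint speeds; "tau": joint torques, N m; "eef_pos": TCP position; "eef_rot": TCP orientation; "wrist_force": force on the tool from outside, world axes, zero at the start; "torque": the same for the moment, N m; "gripper_width": opening from 0.0 (shut) to 1.0 (fully open).
Only numpy, scipy, OpenCV 4.12 (cv2) and the standard library are available. Lean on these libraries where they do the work, as an engineer would, in place of code of your own. Each camera call takes 0.05 s, during which the arm holds its last target. There are 200 camera calls.

### The job

Take the large battery pack off charge: first press the stop button beside its tray right down and let it go, then hook a fingertip behind that tray's lip and draw the tray out, from behind the lip only, until it meets its stop, with the pack still lying in it. Do not touch or lift either pack and do not pinch the lip or push on its front; leave the small pack's tray and button and everything else on the bench alone, and finish clear of it all.

Things in the scene. Friction and masses are not known exactly. Their poses are not given: they have to be found in the camera images.
- dock: fixed battery charging dock, 330 mm wide, 255 deep. Origin: middle of its front edge, at table height; +x to its rear, +y to its left seen from the robot. Two open trays at y = +62.5 and -62.5 mm, flush with the front edge when in; divider between them 30 mm high; outer side blocks (|y| 115 to 165 mm) 35 mm high; rear housing (from x = 205 mm) 70 mm high.
- pack_large: the large battery pack, a pink printed block 104 x 76 x 45 mm with two dark strips on top, lying loose in one of the trays (either one), top 65 mm above the table, its front about 68 mm behind the lip's rear surface. Origin at the centre of its underside. About 0.3 to 0.6 kg.
- pack_small: the small battery pack, a pink printed block 84 x 50 x 24 mm with one dark strip on top, lying loose in the other tray. Origin at the centre of its underside.
- tray_left (a joint): slide of the left (+y of the dock) tray, m: 0 = fully in, 0.09 = fully out against its stop. It moves along the dock's -x (towards the robot), against about 2.5 N of friction, and stays where it is left.
- tray_left_lip (a point): middle of the top edge of the REAR surface of the left (+y of the dock) tray's lip, 66 mm above the table; moves with the tray. Lip: upright wall 96 mm wide, 12 thick, 46 above the tray floor (floor 20 mm above the table). Behind it (dock's +x) an empty finger well 58 mm long, 84 wide; its side edges and the rib that ends it before the pack are 30 mm above the table.
- tray_left_pocket (a point): centre of the floor of the left (+y of the dock) tray's pocket, where the pack lies, 120 mm behind the rear surface of the lip; moves with the tray. Axes as the dock's. Pocket 112 x 84 mm, edges 10 mm high (20 mm at the rear).
- tray_left_face (a point): middle of the FRONT surface of the left (+y of the dock) tray's lip, on its front half (6 mm thick), the face that looks to the robot, 96 mm wide, from 14 to 66 mm above the table; not to be pinched or pushed. Moves with the tray.
- button_left (a joint): travel of the left (+y of the dock) bay's stop-charge button, m: 0 = up, 0.006 = fully down; sprung, about 5 N when fully down, and it comes back up.
- button_left_top (a point): centre of the top of the left (+y of the dock) bay's round grey push button (26 mm across, pressed straight down), on the aluminium side block outside the left (+y of the dock) tray, 57 mm above the table when up.
- tray_right (a joint): slide of the right (-y of the dock) tray, m: 0 = fully in, 0.09 = fully out against its stop. It moves along the dock's -x (towards the robot), against about 2.5 N of friction, and stays where it is left.
- tray_right_lip (a point): middle of the top edge of the REAR surface of the right (-y of the dock) tray's lip, 66 mm above the table; moves with the tray. Lip: upright wall 96 mm wide, 12 thick, 46 above the tray floor (floor 20 mm above the table). Behind it (dock's +x) an empty finger well 58 mm long, 84 wide; its side edges and the rib that ends it before the pack are 30 mm above the table.
- tray_right_pocket (a point): centre of the floor of the right (-y of the dock) tray's pocket, where the pack lies, 120 mm behind the rear surface of the lip; moves with the tray. Axes as the dock's. Pocket 112 x 84 mm, edges 10 mm high (20 mm at the rear).
- tray_right_face (a point): middle of the FRONT surface of the right (-y of the dock) tray's lip, on its front half (6 mm thick), the face that looks to the robot, 96 mm wide, from 14 to 66 mm above the table; not to be pinched or pushed. Moves with the tray.
- button_right (a joint): travel of the right (-y of the dock) bay's stop-charge button, m: 0 = up, 0.006 = fully down; sprung, about 5 N when fully down, and it comes back up.
- button_right_top (a point): centre of the top of the right (-y of the dock) bay's round grey push button (26 mm across, pressed straight down), on the aluminium side block outside the right (-y of the dock) tray, 57 mm above the table when up.
- tumbler: bystander: open glass tumbler, 72 mm across, 100 mm high, standing on the table left of the dock. Origin at the centre of its underside.
- actuator: bystander: round dark metal motor, 68 mm across, 36 mm high, on the table right of the dock. Origin at the centre of its underside.
- driver: bystander: screwdriver 160 mm long lying on the table to the left in front of the dock. Its x axis runs along it.
- jar: bystander: clear screw jar, 44 mm across, 60 mm high, standing on the left side block some 80 mm behind its button. Origin at the centre of its underside.
- bearing: bystander: steel ball-bearing ring, 36 mm across, 10 mm high, lying on the right side block some 80 mm behind its button. Origin at the centre of its underside.
- bracket: bystander: pink printed L bracket, 70 x 50 x 46 mm, on the table to the right in front of the dock. Origin at the centre of its underside.
Mind the look-alikes: they are no part of the job. What is shaped like the pack_small but green or orange is not meant.

How it is judged:
On the way, in this order (a step that is already met when the one before it is completed fails the run):
1. the stop button of the large pack's bay is pressed down (at least 4 mm of its 6) while that tray is still in (((y of pack_large in the frame of dock above 0 m and value of joint button_left above 0.004 m and value of joint tray_left below 0.01 m) or (y of pack_large in the frame of dock below 0 m and value of joint button_right above 0.004 m and value of joint tray_right below 0.01 m))), for 0.05 s.
2. that tray is drawn out to its stop (within 8 mm) with the pack in it (((y of pack_large in the frame of dock above 0 m and value of joint tray_left above 0.082 m and x of pack_large in the frame of tray_left_pocket between -0.012 and 0.012 m and y of pack_large in the frame of tray_left_pocket between -0.012 and 0.012 m and z of pack_large in the frame of tray_left_pocket between -0.004 and 0.006 m) or (y of pack_large in the frame of dock below 0 m and value of joint tray_right above 0.082 m and x of pack_large in the frame of tray_right_pocket between -0.012 and 0.012 m and y of pack_large in the frame of tray_right_pocket between -0.012 and 0.012 m and z of pack_large in the frame of tray_right_pocket between -0.004 and 0.006 m))), for 0.2 s.
At the end, for the whole second after the job is handed in: The large pack's tray is out within 8 mm of its stop and at rest, the large pack lies in its pocket (within 12 mm of the middle), the other tray is in (within 8 mm) with the small pack in it, and both buttons are up (((y of pack_large in the frame of dock above 0 m and value of joint tray_left above 0.082 m and velocity of joint tray_left between -0.01 and 0.01 m/s and value of joint tray_right below 0.008 m and value of joint each of button_left, button_right below 0.002 m and x of pack_large in the frame of tray_left_pocket between -0.012 and 0.012 m and y of pack_large in the frame of tray_left_pocket between -0.012 and 0.012 m and z of pack_large in the frame of tray_left_pocket between -0.004 and 0.006 m and x of pack_small in the frame of tray_right_pocket between -0.022 and 0.022 m and y of pack_small in the frame of tray_right_pocket between -0.024 and 0.024 m and z of pack_small in the frame of tray_right_pocket between -0.004 and 0.006 m and linear speed of pack_large below 0.02 m/s) or (y of pack_large in the frame of dock below 0 m and value of joint tray_right above 0.082 m and velocity of joint tray_right between -0.01 and 0.01 m/s and value of joint tray_left below 0.008 m and value of joint each of button_right, button_left below 0.002 m and x of pack_large in the frame of tray_right_pocket between -0.012 and 0.012 m and y of pack_large in the frame of tray_right_pocket between -0.012 and 0.012 m and z of pack_large in the frame of tray_right_pocket between -0.004 and 0.006 m and x of pack_small in the frame of tray_left_pocket between -0.022 and 0.022 m and y of pack_small in the frame of tray_left_pocket between -0.024 and 0.024 m and z of pack_small in the frame of tray_left_pocket between -0.004 and 0.006 m and linear speed of pack_large below 0.02 m/s))); the robot touches nothing.
It fails at once if the other bay's button is pressed or its tray is drawn ((y of pack_large in the frame of dock above 0 m and (value of joint button_right above 0.003 m or value of joint tray_right above 0.008 m)) or (y of pack_large in the frame of dock below 0 m and (value of joint button_left above 0.003 m or value of joint tray_left above 0.008 m))).
It fails at once if a battery pack is touched by the robot (more than 2 N) (contact force between any of the fingers, the arm and pack_large above 2 N or contact force between any of the fingers, the arm and pack_small above 2 N).
It fails at once if a battery pack is lifted off its tray or tipped (height (world z) of any of pack_large, pack_small above 0.035 m or angle between any of pack_large, pack_small's own z axis and vertical above 0.25 rad).
It fails at once if the front face of a lip is pressed or pinched (more than 3 N) (contact force between the fingers and tray_left_c0 above 3 N or contact force between the fingers and tray_right_c0 above 3 N).
It fails at once if a bystander is moved by more than 20 mm (distance of any of tumbler, actuator, driver, jar, bearing, bracket from where it was at the start of the episode above 0.02 m).
It also fails if it takes over 38 s, if anything falls off the work surface, if the arm or the gripper's body presses on something with over 40 N, if the wrist force passes 120 N, or if a joint passes its speed limit or range.

## Working session

There is one attempt and no reset: what is moved stays moved. The work goes in short steps, Python scripts to look and compute and a tool call to move; the robot and the scene stay as the last step left them, time stands still between calls to the robot, and variables do not carry over. Pictures are saved under pics/ and viewed, about 8 in all and at most 12, crops included, and the job is handed in when it is done.

Besides the shell and the picture viewer there is one more tool, called after ">>>" as name(argument=value, ...) on one line, values as JSON. step_arm: Moves the arm, as the interface text tells. Its arguments: {"type":"object","properties":{"motion":{"type":"array","items":{"type":"array"}},"squeeze":{"type":"number"}},"required":["motion"]}

```bash
mkdir -p pics; ls; python3 - <<'E'
from station import arm
import cv2
for n in("scene","side"):
    cv2.imwrite(f"pics/{n}0.png",arm.capture(n)[:,:,::-1])
    print(n,arm.camera_info(n))
print(arm.get_state(),arm.tcp_to_grasp)
E
```

```text
pics
scene {'K': array([[431.18308889,   0.        , 250.31202173],
       [  0.        , 431.18308889, 195.98592926],
       [  0.        ,   0.        ,   1.        ]]), 'D': array([-0.08331357,  0.        ,  0.        ,  0.        ,  0.        ]), 'xyz': array([ 1.50863251, -0.15186457,  0.65120287]), 'orientation': array([0.66404594, 0.37037638, 0.32264735, 0.56370473])}
side {'K': array([[399.75637089,   0.        , 258.81814518],
       [  0.        , 399.75637089, 188.25590767],
       [  0.        ,   0.        ,   1.        ]]), 'D': array([-0.10465583,  0.        ,  0.        ,  0.        ,  0.        ]), 'xyz': array([0.2643874 , 0.77478918, 0.73144058]), 'orientation': array([-0.16062498, -0.09076574,  0.42707513,  0.88519378])}
{'time_s': 0.1, 'q': array([-1.34680565e+00,  2.59302369e-01,  1.53597794e+00,  1.03970764e-06,
        1.34801692e+00, -2.02806293e-01]), 'qvel': array([-1.18567996e-03, -1.20982026e-03, -3.10494806e-03,  1.48110620e-03,
        1.56477471e-05,  7.82577501e-04]), 'tau': array([ 1.84005257e-03, -4.46971679e+01, -2.91248453e+01, -3.29357908e-04,
        6.19496815e-03,  1.17379071e-05]), 'eef_pos': array([ 0.2276134 , -0.50029657,  0.30313865]), 'eef_rot': array([-8.52247306e-04,  9.77316490e-01,  2.11782322e-01, -8.52056634e-06]), 'wrist_force': array([0.45516662, 0.71593815, 0.65055454]), 'torque': array([ 0.03093496, -0.02713683,  0.01799471]), 'gripper_width': 0.9993614435808371} 0.0539
```

View pics/scene0.png

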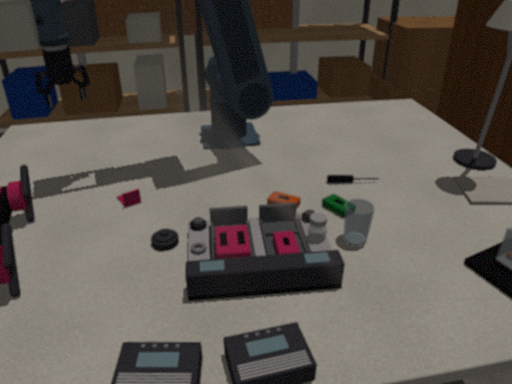

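View pics/side0.png

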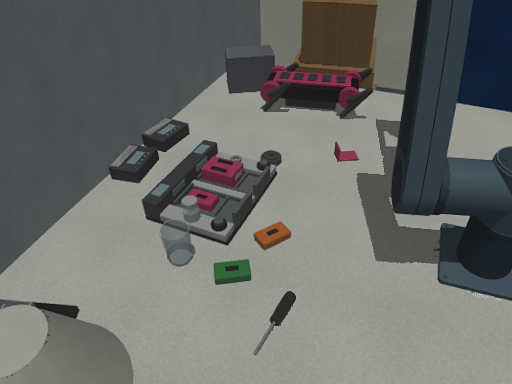

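Scene view: the two-strip large pack is at (233,240), the one-strip small pack at (287,242), and the buttons at about (198,223) and (309,215). Side view: large pack at (222,170), small pack at (204,200). The green and orange blocks are lying on the table, so they aren't the ones meant. The scene camera faces the robot, so image left is −y and the large pack is in the right tray. I'll enlarge both views to confirm.

```bash
python3 - <<'E'
import cv2,numpy as np
a=cv2.imread("pics/scene0.png")[195:300,170:350]
b=cv2.imread("pics/side0.png")[135:240,140:290]
cv2.imwrite("pics/c1.png",cv2.resize(a,None,fx=4.4,fy=4.4,interpolation=2))
cv2.imwrite("pics/c2.png",cv2.resize(b,None,fx=5,fy=5,interpolation=2))
E
```

```text
(no output)
```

View pics/c1.png

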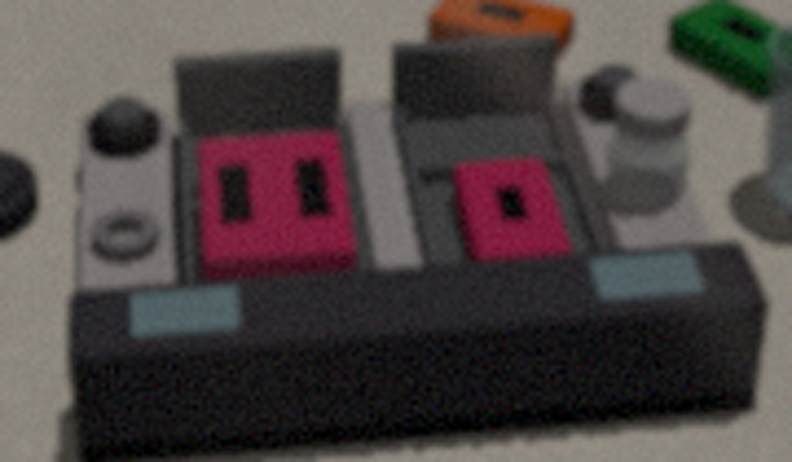

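View pics/c2.png

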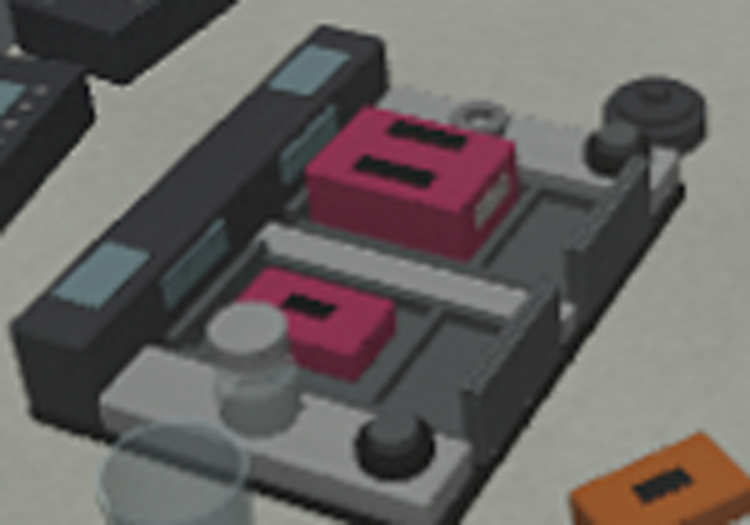

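The crops confirm it: the large pack (two strips, c1 (275,200), c2 (410,170)) is in the right (−y) tray. Its button is at c1 (125,115), c2 (612,140). Next I triangulate and fit the dock pose.

```bash
cat > h.py <<'E'
import numpy as np,cv2
from scipy.spatial.transform import Rotation as R
from scipy.optimize import least_squares
def rot(q): return R.from_quat(np.r_[q[1:],q[0]]).as_matrix()
def proj(ci,P):
    Rw=rot(ci["orientation"])@np.diag([1,-1,-1]); t=-Rw.T@ci["xyz"]
    return cv2.projectPoints(np.atleast_2d(P).astype(float),cv2.Rodrigues(Rw.T)[0],t,ci["K"],ci["D"])[0].reshape(-1,2)
def tri(cis,uvs):
    return least_squares(lambda p:np.concatenate([(proj(c,p)[0]-u) for c,u in zip(cis,uvs)]),[.7,0,.05])
def dockpts(p,L):
    c,s=np.cos(p[2]),np.sin(p[2]); L=np.atleast_2d(L)
    return np.c_[p[0]+c*L[:,0]-s*L[:,1],p[1]+s*L[:,0]+c*L[:,1],L[:,2]]
E
cat > fit.py <<'E'
from h import *
from station import arm
S,D=arm.camera_info("scene"),arm.camera_info("side")
f=lambda x,y,k,o:(np.array([x,y])+.5)/k-.5+o
s=lambda x,y:f(x,y,4.4,[170,195]); d=lambda x,y:f(x,y,5,[140,135])
pts={ # dock-frame expectation (None where unknown), scene, side
'hRL':((.255,.165,.07),s(765,300),d(15,325)),'hRR':((.255,-.165,.07),s(75,355),d(322,28)),
'hFL':((.205,.165,.07),s(740,245),d(85,345)),'hFR':((.205,-.165,.07),s(80,292),d(383,42)),
'lipR-':((.012,-.1105,.066),s(177,60),d(643,155)),'lipR+':((.012,-.0145,.066),s(340,52),d(568,245)),
'lipL-':((.012,.0145,.066),s(395,47),d(556,285)),'lipL+':((.012,.1105,.066),s(553,40),d(470,390)),
'btnR':(None,s(125,108),d(613,132)),'btnL':(None,s(610,75),d(407,425))}
def res(p): return np.concatenate([np.r_[proj(S,dockpts(p,l))[0]-a,proj(D,dockpts(p,l))[0]-b] for l,a,b in pts.values() if l])
r=least_squares(res,[.7,0,0],loss='soft_l1'); p=r.x
print("dock",p,"rms",np.sqrt(np.mean(res(p)**2)),"\n",res(p).reshape(-1,4).round(1))
for k,(l,a,b) in pts.items():
    t=tri([S,D],[a,b]); c,sn=np.cos(p[2]),np.sin(p[2]); q=t.x-[p[0],p[1],0]
    print(k,t.x.round(4),"dock",np.round([c*q[0]+sn*q[1],-sn*q[0]+c*q[1],q[2]],4),"exp",l,"err px",round((2*t.cost/4)**.5,2))
E
python3 fit.py
```

```text
dock [ 0.59283611 -0.00663341 -0.04584164] rms 1.1880782135543837 
 [[ 2.4 -0.8 -0.7  0.3]
 [-0.6 -0.   0.5 -1.5]
 [ 1.3 -3.   0.8  1. ]
 [-1.4 -1.5  2.  -1.3]
 [-0.3  1.5 -0.4 -0.6]
 [ 0.9  0.7  0.9  0.1]
 [-0.2  1.  -1.1 -1.8]
 [ 1.3  0.   0.  -0.8]]
hRL [0.8552 0.1421 0.0682] dock [0.2553 0.1606 0.0682] exp (0.255, 0.165, 0.07) err px 0.27
hRR [ 0.8391 -0.1814  0.068 ] dock [ 0.254  -0.1633  0.068 ] exp (0.255, -0.165, 0.07) err px 0.48
hFL [0.8116 0.1438 0.0674] dock [0.2116 0.1603 0.0674] exp (0.205, 0.165, 0.07) err px 0.03
hFR [ 0.7942 -0.1777  0.0681] dock [ 0.209  -0.1616  0.0681] exp (0.205, -0.165, 0.07) err px 0.37
lipR- [ 0.5967 -0.1157  0.0673] dock [ 0.0088 -0.1088  0.0673] exp (0.012, -0.1105, 0.066) err px 0.38
lipR+ [ 0.6055 -0.0226  0.0674] dock [ 0.0134 -0.0154  0.0674] exp (0.012, -0.0145, 0.066) err px 0.6
lipL- [0.6002 0.0097 0.0644] dock [0.0066 0.0167 0.0644] exp (0.012, 0.0145, 0.066) err px 0.4
lipL+ [0.609  0.1017 0.0642] dock [0.0112 0.109  0.0642] exp (0.012, 0.1105, 0.066) err px 0.58
btnR [ 0.6266 -0.1471  0.0575] dock [ 0.0402 -0.1388  0.0575] exp None err px 0.61
btnL [0.6337 0.1282 0.0541] dock [0.0347 0.1366 0.0541] exp None err px 0.14
```

>>> step_arm(motion=[[0,[3.5,-1.9,0],7],[0,[7,-3.8,0],14],[0,[10.5,-5.7,0],20.5],[0,[14,-7.6,0],27],[0,[17.5,-9.5,0],27],[0,[21,-11.4,0],27],[0,[24.5,-13.3,0],27],[0,[28,-15.2,0],27]], squeeze=20)

```text
time_s: 0.77
eef_pos: [0.4203, -0.2445, 0.3037]
eef_rot: [-0.0, 1.0, -0.022, -0.0]
wrist_force: [0.8, -1.0, -0.0]
gripper_width: -0.008
```

>>> step_arm(motion=[[0,[2,-3,0],0],[0,[4,-6,0],0],[0,[6,-9,0],0],[0,[8,-12,0],0],[0,[10,-15,0],0],[0,[10,-15,0],0]])

```text
time_s: 1.27
eef_pos: [0.5287, -0.0959, 0.3035]
eef_rot: [-0.001, 1.0, -0.02, 0.001]
wrist_force: [0.0, -0.7, 0.1]
gripper_width: 0.0
```

```bash
python3 - <<'E'
from station import arm
import cv2,pickle
ci=arm.camera_info("wrist"); im=arm.capture("wrist")[:,:,::-1]
pickle.dump(ci,open("w1.pkl","wb")); cv2.imwrite("pics/w1.png",im); print(ci,arm.get_state()["eef_pos"])
cv2.imwrite("pics/w1b.png",cv2.resize(im,(800,600),interpolation=2))
E
```

```text
{'K': array([[317.15706388,   0.        , 254.29562681],
       [  0.        , 317.15706388, 187.66030601],
       [  0.        ,   0.        ,   1.        ]]), 'D': array([-0.0285192,  0.       ,  0.       ,  0.       ,  0.       ]), 'xyz': array([ 0.59716975, -0.09808619,  0.37435623]), 'orientation': array([-0.68689903,  0.09250361, -0.09800587,  0.7141482 ])} [ 0.52730333 -0.09813242  0.30330134]
```

View pics/w1b.png

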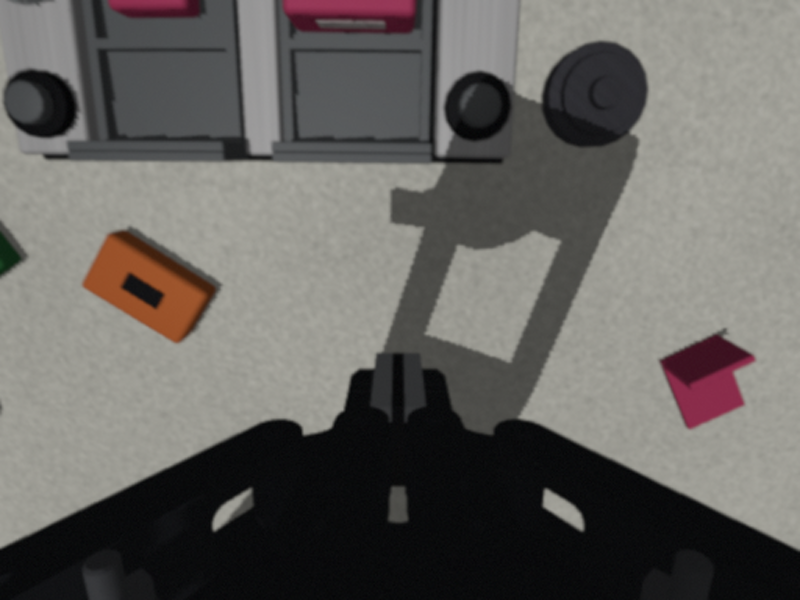

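The wrist view (enlarged 1.5625×) shows the right button cap at (481,104). The right lip runs (280,143)–(432,148) along its rear top edge and (275,158)–(432,161) in front, and the large pack is at (350,15). I'll check this against the fit.

```bash
cat >> fit.py <<'E'
print("--- wrist")
import pickle
W=pickle.load(open("w1.pkl","rb")); w=lambda x,y:f(x,y,1.5625,[0,0])
def plane(ci,uv,z):
    return least_squares(lambda q:proj(ci,[q[0],q[1],z])[0]-uv,[.7,0]).x
def todock(P): c,sn=np.cos(p[2]),np.sin(p[2]); q=np.array(P)-p[:2]; return np.round([c*q[0]+sn*q[1],-sn*q[0]+c*q[1]],4)
for n,uv,z in [('btnR',w(481,104),.057),('btnL',w(27,100),.057),('lipR rear +y',w(282,143),.066),('lipR rear -y',w(432,148),.066),('lipR front +y',w(275,158),.066),('lipR front -y',w(432,161),.066),('lipL front +y',w(70,157),.066),('lipL front -y',w(222,157),.066)]:
    P=plane(W,uv,z); print(n,P.round(4),todock(P))
t=tri([S,D,W],[pts['btnR'][1],pts['btnR'][2],w(481,104)]); print("btnR 3 views",t.x.round(4),(2*t.cost/6)**.5)
E
python3 fit.py | sed -n '/wrist/,$p'
```

```text
--- wrist
btnR [ 0.6259 -0.1488] [ 0.0396 -0.1405]
btnL [0.6409 0.1282] [0.0419 0.1368]
lipR rear +y [ 0.6078 -0.0285] [ 0.016  -0.0212]
lipR rear -y [ 0.6013 -0.1181] [ 0.0136 -0.1109]
lipR front +y [ 0.5993 -0.0234] [ 0.0073 -0.0165]
lipR front -y [ 0.5938 -0.1179] [ 0.006  -0.1111]
lipL front +y [0.6058 0.1022] [0.0079 0.1093]
lipL front -y [0.6013 0.0086] [0.0078 0.0156]
btnR 3 views [ 0.626  -0.1485  0.0571] 0.5831110678774544
```

>>> step_arm(motion=[[0,[3.5,1.5,0],0],[0,[7,3,1],0],[0,[10,4.6,4],0],[0,[10,4.6,8],0],[0,[10,4.6,12],0],[0,[10,4.6,15],0],[0,[10,4.6,15],0],[0,[10,4.6,15],0]])

```text
time_s: 1.98
eef_pos: [0.6225, -0.152, 0.1522]
eef_rot: [-0.001, 1.0, -0.023, -0.002]
wrist_force: [-0.8, 0.2, 0.8]
gripper_width: 0.001
```

```bash
python3 - <<'E'
from station import arm
s=arm.get_state();print(s["eef_pos"],s["eef_rot"],s["wrist_force"])
E
```

```text
[ 0.62254653 -0.1519848   0.15219616] [-8.45506518e-04  9.99737799e-01 -2.27554929e-02 -2.40944802e-03] [-0.82295186  0.22274107  0.83109465]
```

>>> step_arm(motion=[[0,[0.3,-0.3,0],0],[0,[0.3,-0.3,1],0],[0,[0.3,-0.3,1.8],0],[0,[0.3,-0.3,2.2],0],[0,[0.3,-0.3,2.5],0],[0,[0.3,-0.3,2.5],0]])

```text
time_s: 2.48
eef_pos: [0.6271, -0.1484, 0.1287]
eef_rot: [-0.0, 1.0, -0.022, -0.0]
wrist_force: [-0.0, 1.1, 1.7]
gripper_width: -0.003
```

>>> step_arm(motion=[[0,[0,0,0.3],0],[0,[0,0,0.5],0],[0,[0,0,0.5],0],[0,[0,0,0.5],0]])

```text
time_s: 2.82
eef_pos: [0.6274, -0.1485, 0.1244]
eef_rot: [0.0, 1.0, -0.022, 0.0]
wrist_force: [-0.3, 0.1, 4.4]
gripper_width: -0.001
```

>>> step_arm(motion=[[0,[0,0,0.1],0],[0,[0,0,0.2],0],[0,[0,0,0.3],0],[0,[0,0,0.3],0]])

```text
time_s: 3.15
eef_pos: [0.6274, -0.1485, 0.1235]
eef_rot: [0.0, 1.0, -0.022, 0.001]
wrist_force: [-6.2, 1.2, 17.5]
gripper_width: 0.001
```

>>> step_arm(motion=[[0,[0,0,-2],0],[0,[0,0,-5],0],[0,[0.3,-2,-6],0],[0,[0.6,-5,-6],0],[0,[0.6,-7.8,-6],0],[0,[0.6,-7.8,-6],0],[0,[0.6,-7.8,-6],0]])

```text
time_s: 3.73
eef_pos: [0.6365, -0.0693, 0.1805]
eef_rot: [0.0, 1.0, -0.021, -0.0]
wrist_force: [0.8, -1.4, -0.7]
gripper_width: 0.0
```

```bash
python3 - <<'E'
from station import arm
import cv2,numpy as np
s=arm.get_state();print(s["eef_pos"],s["eef_rot"],s["wrist_force"])
a=arm.capture("side")[125:245,140:300,::-1];w=arm.capture("wrist")[:,:,::-1]
cv2.imwrite("pics/m1.png",np.hstack([cv2.resize(a,(480,360),interpolation=2),cv2.resize(w,(320,360),interpolation=2)]))
cv2.imwrite("pics/a1.png",cv2.resize(a,(800,600),interpolation=2))
E
```

```text
[ 0.63654591 -0.06934571  0.18052908] [ 1.02379965e-05  9.99782607e-01 -2.08486633e-02 -2.68175619e-04] [ 0.81302252 -1.44442323 -0.73531335]
```

View pics/m1.png

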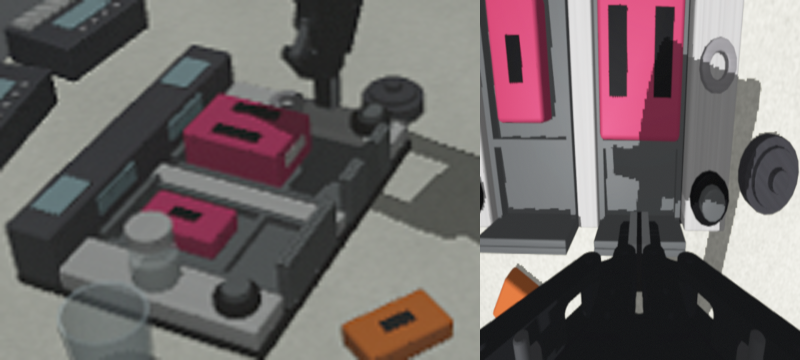

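The side view shows the button back up and the tray still in. In the wrist view the fingertip (641,215) is centred laterally over the right tray's well. Next is the descent into the well.

>>> step_arm(motion=[[0,[0,0.1,3],0],[0,[0,0.1,5],0],[0,[0,0.1,6.2],0],[0,[0,0.1,7.2],0],[0,[0,0.1,7.2],0],[0,[0,0.1,7.2],0]])

```text
time_s: 4.33
eef_pos: [0.6367, -0.0725, 0.1088]
eef_rot: [-0.0, 1.0, -0.023, -0.0]
wrist_force: [0.5, -0.6, 0.2]
gripper_width: -0.001
```

>>> step_arm(motion=[[0,[-0.4,0,0],0],[0,[-0.8,0,0],0],[0,[-1.2,0,0],0],[0,[-1.6,0,0],0],[0,[-2.0,0,0],0],[0,[-2.4,0,0],0],[0,[-2.8,0,0],0],[0,[-3.2,0,0],0]])

```text
time_s: 5.0
eef_pos: [0.6051, -0.0704, 0.1096]
eef_rot: [0.0, 1.0, -0.022, 0.001]
wrist_force: [2.9, 0.8, 2.2]
gripper_width: 0.005
```

Force is about 2.9 N along +x, which matches the stated tray friction. Continuing the pull.

>>> step_arm(motion=[[0,[-0.4,0,0],0],[0,[-0.8,0,0],0],[0,[-1.2,0,0],0],[0,[-1.6,0,0],0],[0,[-2.0,0,0],0],[0,[-2.4,0,0],0],[0,[-2.8,0,0],0],[0,[-3.2,0,0],0]])

```text
time_s: 5.67
eef_pos: [0.5723, -0.069, 0.1089]
eef_rot: [0.0, 1.0, -0.022, 0.0]
wrist_force: [3.3, 0.9, 1.6]
gripper_width: 0.002
```

>>> step_arm(motion=[[0,[-0.4,0,0],0],[0,[-0.8,0,0],0],[0,[-1.2,0,0],0],[0,[-1.6,0,0],0],[0,[-2.0,0,0],0],[0,[-2.4,0,0],0],[0,[-2.7,0,0],0],[0,[-3.0,0,0],0]])

```text
time_s: 6.33
eef_pos: [0.5422, -0.0675, 0.1088]
eef_rot: [-0.0, 1.0, -0.022, -0.0]
wrist_force: [2.4, 2.1, 1.1]
gripper_width: -0.001
```

>>> step_arm(motion=[[0,[-0.3,0,0],0],[0,[-0.6,0,0],0],[0,[-0.9,0,0],0],[0,[-1.2,0,0],0],[0,[-1.5,0,0],0],[0,[-1.7,0,0],0],[0,[-1.8,0,0],0],[0,[-1.8,0,0],0]])

```text
time_s: 7.0
eef_pos: [0.5272, -0.0671, 0.1091]
eef_rot: [0.0, 1.0, -0.023, 0.003]
wrist_force: [12.4, 3.6, -7.5]
gripper_width: 0.001
```

The force rose to 12 N at x = 0.527, about 90 mm past first contact, so the tray is at its stop. I back off from the lip and lift straight up.

>>> step_arm(motion=[[0,[0.6,0,0],0],[0,[1.4,0,0],0],[0,[2.0,0,0],0],[0,[2.0,0,0],0],[0,[2.0,0,-3],0],[0,[2.0,0,-7],0],[0,[2.0,0,-11],0],[0,[2.0,0,-15],0]])

```text
time_s: 7.67
eef_pos: [0.5438, -0.0677, 0.26]
eef_rot: [-0.0, 1.0, -0.022, -0.001]
wrist_force: [1.0, -0.2, 0.2]
gripper_width: 0.003
```

>>> step_arm(motion=[[0,[-4,1,-2],0],[0,[-8,2,-4],0],[0,[-12,4,-4],0],[0,[-14,6,-4],0],[0,[-14,6,-4],0],[0,[-14,6,-4],0]])

```text
time_s: 8.17
eef_pos: [0.4006, -0.1223, 0.2992]
eef_rot: [0.0, 1.0, -0.024, 0.0]
wrist_force: [1.0, -0.7, 0.2]
gripper_width: 0.003
```

```bash
python3 - <<'E'
from station import arm
import cv2,numpy as np
s=arm.get_state();print(s["time_s"],s["eef_pos"],s["wrist_force"])
a=arm.capture("side")[125:245,140:300,::-1];w=arm.capture("scene")[180:300,150:350,::-1]
cv2.imwrite("pics/m2.png",np.vstack([cv2.resize(a,(400,300),interpolation=2),cv2.resize(w,(400,300),interpolation=2)]))
E
```

```text
8.1667 [ 0.40064725 -0.12233955  0.2992444 ] [ 1.03116412 -0.70490927  0.15971761]
```

View pics/m2.png

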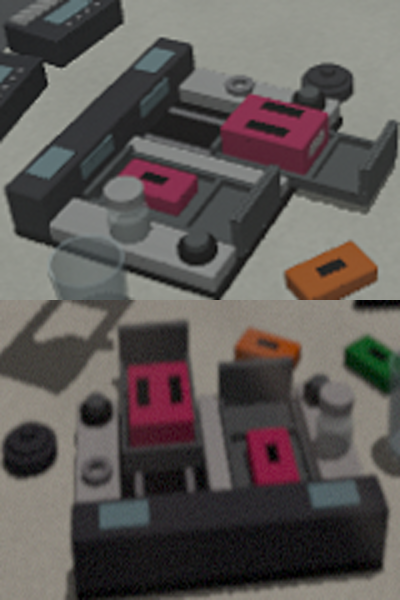

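The right tray is out with the large pack lying in it; the left tray is in and both buttons are up. One numeric check of the lip position (side px ≈(298.5,173.5), scene lip top corners (120,328) and (186,322) in the crop) before I hand in.

```bash
python3 - <<'E'
from h import *
from station import arm
p=[.595,-.0066,-.0458]
P=dockpts(p,[(t,y,.066) for t in(.012-.09,.012-.08) for y in(-.1105,-.0145)])
print(proj(arm.camera_info("side"),P).round(1),"seen -y (298.5,174)")
print(proj(arm.camera_info("scene"),P).round(1),"seen (210,191.5),(243,189)")
E
```

```text
[[296.3 171.6]
 [284.2 191.3]
 [293.  170.9]
 [280.7 190.4]] seen -y (298.5,174)
[[208.6 192. ]
 [244.4 189.6]
 [208.7 193.9]
 [244.7 191.5]] seen (210,191.5),(243,189)
```

The lip position agrees with 90 mm out within about 3 px, and the 80 mm prediction fits worse in both views. Handing in.

```bash
python3 -c "
from station import arm
print(arm.sign_off())"
```

```text
the job is handed in; nothing more can be done
None
```

The large pack was in the right tray, and that tray is now drawn out to its stop with the pack still lying in it. I handed the job in at about 8.2 s; no verdict is reported.

- **Button:** I pressed the right stop button with the shut fingertips until it bottomed out, where the force rose from 4 N to 17 N, and then released it.
- **Tray:** I lowered a fingertip into the finger well and drew the tray from behind the lip at about 3 N. At 12 N it met the stop, about 90 mm out. I then moved the finger off the lip, lifted straight up and retreated.

**Last checks:**
- **Pictures:** they show the pack in the drawn-out tray, the small pack's tray still in, both buttons up, the bystanders in view looking undisturbed, and the arm well clear.
- **Lip position:** it matches a 90 mm draw within about 3 pixels, and better than the 80 mm prediction.
- **Disagreement:** the camera views differed by up to about 5 mm on the dock's position along x. That was within the finger well's room and did not matter.

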